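Bed down the splash strip on the tank deck

TASK

The thin plastic splash strip on the deck of the model tank has just been cemented on and needs bedding down. Run the shut fingertips lightly along the top of it, starting at the very tip of its red end, round the bend and off at the very tip of its yellow end, touching every section in that order, without pressing the sprung hull down onto its stops. Pick nothing up, leave the loose turret and the tools where they are, and finish with the fingers clear.

Things in the scene. Friction and masses are not known exactly. Their poses are not given: they have to be found in the camera images.
- red_tip (a point): middle of the strip's top face at its red end, 70 mm above the table when the hull is up; this is where the trace begins. Axes as the hull's: x along the hull, z up
- bend (a point): middle of the strip's top face at its only bend, between the second and third green sections. The strip runs straight from red_tip to here (110 mm, along +x of this point's axes), then turns 40 degrees to the left and runs straight to yellow_tip (76 mm)
- yellow_tip (a point): middle of the strip's top face at its yellow end, where the trace finishes. The strip just ends here, above the flat deck, and nothing stands within 30 mm beyond either tip
- strip_red (a point): red section of the splash strip, the first; 40 mm long, 8 mm wide, 5 mm high; this point is the middle of its level top face, 5 mm above the deck and level with the other sections; axes as the hull's
- strip_green1 (a point): first green section of the splash strip, next after red; 35 mm long, 8 mm wide, 5 mm high; this point is the middle of its level top face, 5 mm above the deck and level with the other sections; axes as the hull's
- strip_green2 (a point): second green section of the splash strip, ending at the bend; 35 mm long, 8 mm wide, 5 mm high; this point is the middle of its level top face, 5 mm above the deck and level with the other sections; axes as the hull's
- strip_green3 (a point): third green section of the splash strip, beginning at the bend; 36 mm long, 8 mm wide, 5 mm high; this point is the middle of its level top face, 5 mm above the deck and level with the other sections; axes as the hull's
- strip_yellow (a point): yellow section of the splash strip, the last; 40 mm long, 8 mm wide, 5 mm high; this point is the middle of its level top face, 5 mm above the deck and level with the other sections; axes as the hull's
- deck (a joint): how far the grey hull (220 x 120 mm deck, top 65 mm above the table) is pressed straight down on its spring stand, in m: 0 = up, 0.015 = on its stops. It begins to sink at about 2 to 3 N and needs about 0.25 N more for each further mm (about 6 N at the stops); let go, it rises again. It cannot tilt or move sideways, and the stand is fixed to the table
- turret: grey plastic tank turret, 62 mm across, 34 mm high with its hatch, a short gun barrel pointing along its -x to 79 mm from the centre; loose, standing on the deck about 65 mm to the left of the first straight run of the strip; origin at the centre of its underside
- nippers: steel sprue nippers with red grips, 142 mm long, 62 mm wide, 14 mm high, lying on the table beside the hull; origin on the table under their middle, x towards the jaws
- sanding_stick: white plastic sanding stick, 150 x 19 x 5 mm, lying on the table beside the hull; origin at the centre of its underside, x along it
- sprue: flat green sprue frame of eight road wheels, 130 x 88 mm, 7.5 mm high, lying on the table; origin at the centre of its underside, x along its length
- pin_vise: squat aluminium pin vise standing upright, 26 mm across its foot, 68 mm high; origin at the centre of its underside
- primer_jar: small amber glass jar with a white cap, 36 mm across, 45 mm high; origin at the centre of its underside
- ring_pull (a point): centre of the brass ring pull on the half-open pine drawer at the left of the desk; leave it as it is
Not all that is in view belongs to the job. What is shaped like the turret but blue or pink is not meant.

How it is judged:
By the outcome, as a careful person would: the job done as asked, in the order asked, and still so for the second after the job is handed in, with the robot touching nothing.
It also fails if it takes over 45 s, if anything falls off the work surface, if the arm or the gripper's body presses on something with over 40 N, if the wrist force passes 120 N, or if a joint passes its speed limit or range.

ROBOT

A 6-joint arm with a two-finger parallel gripper is mounted at the origin on the work surface. World frame = base frame: x ahead of the robot, y to its left, z up, the work surface at z = 0. Lengths are in m, angles in rad, forces in N, time in s.
With the tool pointing down it reaches from about 0.25 to 0.85 m from the base axis. Payload 12.5 kg.
Tool frame: the origin (TCP) lies midway between the tips of the shut fingers; the grasp point (between the pads) lies 19 mm behind it; z points along the fingers, y is the line along which they close (so a half turn about z gives the same grasp; the last joint's range is limited). The gripper opens to 93 mm and grips with 3 to 60 N. Pads are 15 mm wide; open, the fingers measure 128 mm over their backs; the gripper's body (75 mm by 188 mm) begins 65 mm behind the grasp point.
Start: joints at [-1.369, 0.351, 1.652, -0, 1.139, -0.085], TCP at [0.156, -0.528, 0.219] pointing down, gripper open.
Joint ranges: [-2.75, 2.75], [-0.79, 2.1], [0.01, 2.65], [-1.57, 4.71], [0.07, 3.14], [-2.87, 2.87]. Speed limits (rad/s): [2.22, 2.22, 2.79, 3.14, 3.14, 3.14].

INTERFACE

Orientations are given as a rotation vector (axis times angle).
In Python, from station import readout, imaging, arm gives the robot as it stands. The module is installed in compiled form; this text tells all that it offers.
- The arm moves only by the shell command python3 -m crank 'ROWS'. ROWS is a JSON object of lists of equal length, an entry for each row: "delta_rot": the turn, a rotation vector about the tool's x, y, z normalised to -1 to 1, where 1 is 90 degrees, a list of three; "translation": the shift along the tool's x, y, z normalised to -1 to 1, where 1 is 4 cm, a list of three; "jaw": the closure, from 0 (fully open) to 1 (shut). In form: {"delta_rot": [[wx, wy, wz], ...], "translation": [[x, y, z], ...], "jaw": [jaw, ...]}. A call has exactly 8 rows; each row shifts and turns the commanded pose from where the row before left it, along the tool's axes as they then stand; what a row does not reach is not made up. A row lasts 1/12 s, in which the tool goes at most 41.7 mm and 7.16 degrees, less where a joint would pass 70% of its speed; a pose out of reach is approached as far as the arm can. A call with a number of a shift or a turn outside -1 to 1 is refused whole. A call with a gripper value outside its range is refused whole. The fingers move at their own pace and stop on an object; the grip force is fixed at half the most. Time passes only in rows, so rows that do not move let the fingers close, or fill a call up. It gives the time, the measured TCP pose, the force, the opening and the grip force at its end, in the units of the state.
- readout.sense(): the state, without advancing time (a new reading comes with each control period).
- imaging.camera(name): name is "scene" or "top" or "wrist"; returns the picture (480x640x3 uint8, red, green, blue); there is no depth.
- imaging.calibration(name): a dict with "K" (3x3 intrinsics, pixels), "R" (3x3) and "t" (3): a world point X has camera coordinates R X + t; the wrist camera has in their place "tool_from_camera" (4x4, takes a point from camera to tool coordinates, whose origin is the TCP and whose axes are the flange's). Camera axes: x right, y down, z forward; pixel columns grow to the right and rows downward; lengths in m; the calibration is good to about 2 mm. The wrist camera is an equidistant fisheye: a pixel r from the principal point sees the ray r / f radians off the axis. A picture is of the moment at which its call begins: read the wrist's pose just before it. calibration takes no time and is no camera call.
- arm.hand_in(): hands the job in; it is judged then, once.
The state is a dict: "t": time; "qpos": joint angles; "qd": joint speeds; "joint_torque": joint torques, N m; "tcp_pos": TCP position; "orientation": TCP orientation; "force": force on the tool from outside, world axes, zero at the start; "wrist_torque": the same for the moment, N m; "width": finger opening in m; "finger_force": force on a finger pad.
Only numpy, scipy, OpenCV 4.12 (cv2) and the standard library are available. Lean on these libraries where they do the work, as an engineer would, in place of code of your own. Each camera call takes 0.05 s, during which the arm holds its last target. There are 200 camera calls.

## Working session

There is one attempt and no reset: what is moved stays moved. The work goes in short steps, Python scripts to look and compute and a shell command to move; the robot and the scene stay as the last step left them, time stands still between calls to the robot, and variables do not carry over. Pictures are saved under pics/ and viewed, at most 10 in all, crops included, and the job is handed in when it is done.

```bash
mkdir -p pics; python3 - <<'E'
from station import readout, imaging, arm
import cv2
s=readout.sense();print(s)
for n in("top","scene"):
    im=imaging.camera(n);cv2.imwrite(f"pics/{n}0.png",im[:,:,::-1]);c=imaging.calibration(n);print(n,c)
print(imaging.calibration("wrist"))
E
```

```text
{'t': 0.0, 'qpos': array([-1.36860105e+00,  3.51235906e-01,  1.65241132e+00, -1.67898414e-05,
        1.13910189e+00, -8.45729421e-02]), 'qd': array([ 0.00210531,  0.000279  , -0.00081532,  0.00065082,  0.00049059,
       -0.00168458]), 'joint_torque': array([-1.00859867e-03, -4.97318673e+01, -2.85254771e+01,  6.97641028e-02,
        2.56099273e-02, -1.00319567e-04]), 'tcp_pos': array([ 0.15553586, -0.52719518,  0.21810646]), 'orientation': array([-3.10821062e+00, -4.48758660e-01,  1.30631628e-04]), 'force': array([-0.70948592,  0.22303068,  0.32462223]), 'wrist_torque': array([-0.00105825,  0.00188736, -0.03095463]), 'finger_force': 0.0, 'width': 0.09298526314663777}
top {'K': array([[567.83940476,   0.        , 319.9747516 ],
       [  0.        , 567.83940476, 240.15227847],
       [  0.        ,   0.        ,   1.        ]]), 'R': array([[-0.01314051, -0.99968027,  0.02160268],
       [-0.98743757,  0.00957133, -0.1577195 ],
       [ 0.15746231, -0.02340382, -0.98724763]]), 't': array([0.06424186, 0.47588412, 1.41801195])}
scene {'K': array([[451.65963046,   0.        , 317.54905962],
       [  0.        , 451.65963046, 239.18132109],
       [  0.        ,   0.        ,   1.        ]]), 'R': array([[-0.56580958,  0.82450143, -0.00754445],
       [ 0.55395908,  0.37334226, -0.74414037],
       [-0.61072813, -0.42522106, -0.66798068]]), 't': array([ 0.20160113, -0.24468265,  1.44534352])}
{'K': array([[371.64829954,   0.        , 325.78951436],
       [  0.        , 371.64829954, 238.78767974],
       [  0.        ,   0.        ,   1.        ]]), 'tool_from_camera': array([[-1.39162382e-05, -9.61282119e-01, -2.75566120e-01,
         7.61194471e-02],
       [ 9.99999897e-01, -1.38339474e-04,  4.32081514e-04,
        -8.71863963e-04],
       [-4.53473906e-04, -2.75566086e-01,  9.61282022e-01,
        -1.67096227e-01],
       [ 0.00000000e+00,  0.00000000e+00,  0.00000000e+00,
         1.00000000e+00]])}
```

View pics/top0.png

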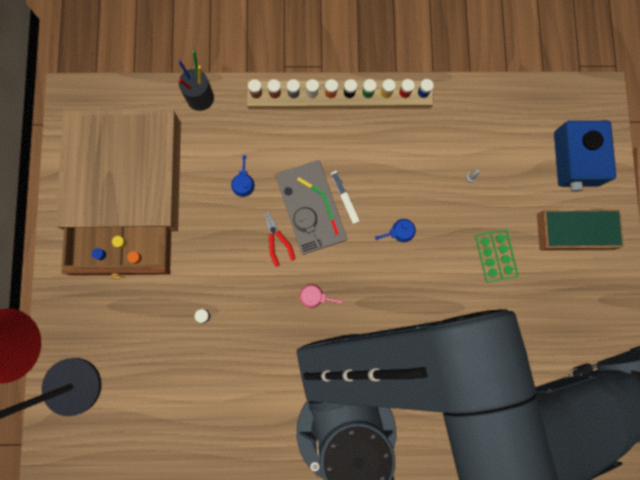

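View pics/scene0.png

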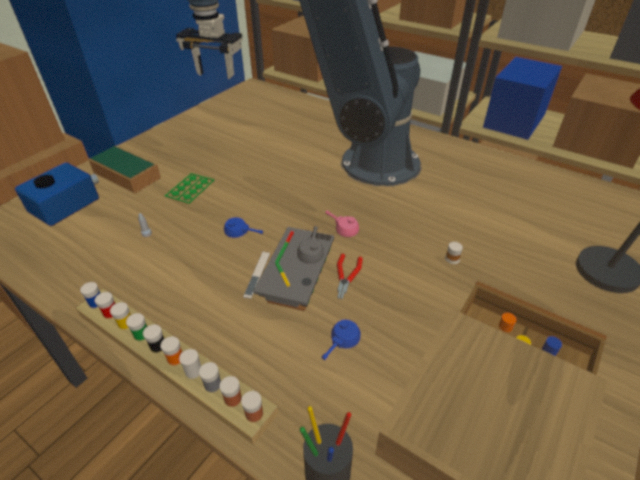

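Candidates: the strip on the grey deck has its red end at (334,227), green at about (325,203) and yellow end at (304,182) in the top view. Lookalikes are the nipper grips (283,250), the sprue (497,256) and the drawer pots (118,241). I choose the strip on the grey deck, next to the grey turret at (305,219). The blue ones at (242,184) and (403,230) and the pink one at (311,296) are decoys.

```bash
cat > h.py <<'E'
import numpy as np,cv2
from scipy.spatial.transform import Rotation as Ro
from station import readout,imaging
def ray(n,px):
    c=imaging.calibration(n)
    d=np.linalg.solve(c["K"],[px[0],px[1],1.]); return -c["R"].T@c["t"], c["R"].T@d
def wray(px,s):
    c=imaging.calibration("wrist");K=c["K"];T=c["tool_from_camera"]
    u=np.array([px[0]-K[0,2],px[1]-K[1,2]]);r=np.linalg.norm(u);th=r/K[0,0]
    d=np.r_[np.sin(th)*u/max(r,1e-9),np.cos(th)]
    R=Ro.from_rotvec(s["orientation"]).as_matrix()
    return R@T[:3,3]+s["tcp_pos"], R@T[:3,:3]@d
def onz(o,d,z): return o+d*(z-o[2])/d[2]
def masks(im):
    h=cv2.cvtColor(im,cv2.COLOR_RGB2HSV);H,S,V=cv2.split(h);ok=(S>120)&(V>60)
    return {"red":ok&((H<6)|(H>174)),"green":ok&(H>45)&(H<85),"yellow":ok&(H>22)&(H<36)}
E
python3 - <<'E'
from h import *
im=cv2.imread("pics/top0.png")[:,:,::-1]
roi=im[160:240,285:350].copy()
for k,m in masks(roi).items():
    ys,xs=np.nonzero(m);p=np.c_[xs+285,ys+160]
    print(k,len(p))
    for f in (p.mean(0),p[p[:,1].argmin()],p[p[:,1].argmax()]): print(f,onz(*ray("top",f),.07).round(4))
cv2.imwrite("pics/crop1.png",cv2.resize(im[150:265,260:360,::-1],None,fx=5,fy=5,interpolation=cv2.INTER_CUBIC))
E
```

```text
red 63
[332.92063492 227.25396825] [0.5039 0.0266 0.07  ]
[332 220] [0.5224 0.0286 0.07  ]
[285 239] [0.4751 0.147  0.07  ]
green 96
[323.72916667 200.63541667] [0.5726 0.0487 0.07  ]
[312 186] [0.6109 0.078  0.07  ]
[331 218] [0.5276 0.031  0.07  ]
yellow 61
[304.36065574 182.68852459] [0.6197 0.0974 0.07  ]
[297 178] [0.6321 0.116  0.07  ]
[331 219] [0.525  0.0311 0.07  ]
```

View pics/crop1.png

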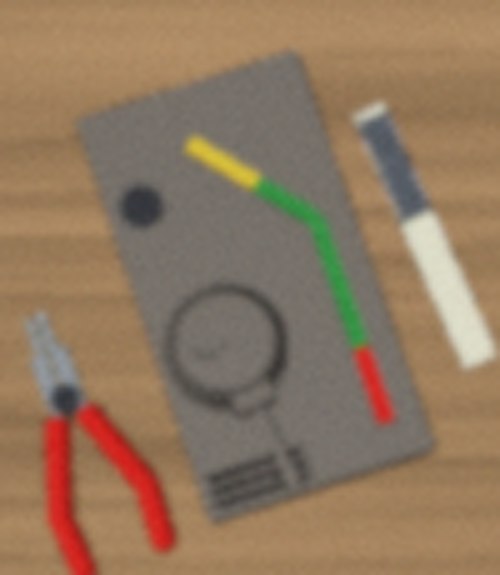

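The crop shows red tip, bend and yellow tip at about (387,422), (318,216) and (188,143), with the grey turret to the left of the strip. The tool's x axis already points along the hull (16.4°), so I move above the strip with the jaw shut.

```bash
python3 -m crank '{"delta_rot":[[0,0,0],[0,0,0],[0,0,0],[0,0,0],[0,0,0],[0,0,0],[0,0,0],[0,0,0]],"translation":[[0.55,-0.46,0],[0.55,-0.46,0],[0.55,-0.46,0],[0.55,-0.46,0],[0.55,-0.46,0],[0.55,-0.46,0],[0.55,-0.46,0],[0.55,-0.46,0]],"jaw":[1,1,1,1,1,1,1,1]}'
python3 -m crank '{"delta_rot":[[0,0,0],[0,0,0],[0,0,0],[0,0,0],[0,0,0],[0,0,0],[0,0,0],[0,0,0]],"translation":[[0.55,-0.46,0],[0.55,-0.46,0],[0.55,-0.46,0],[0.55,-0.46,0],[0.55,-0.46,0],[0.55,-0.46,0],[0.55,-0.46,0],[0.55,-0.46,0]],"jaw":[1,1,1,1,1,1,1,1]}'
python3 -m crank '{"delta_rot":[[0,0,0],[0,0,0],[0,0,0],[0,0,0],[0,0,0],[0,0,0],[0,0,0],[0,0,0]],"translation":[[0.55,-0.46,0],[0.55,-0.46,0],[0.55,-0.46,0],[0.55,-0.46,0],[0.55,-0.46,0],[0.5,-0.4,0],[0,0,0],[0,0,0]],"jaw":[1,1,1,1,1,1,1,1]}'
python3 - <<'E'
from h import *
s=readout.sense();im=imaging.camera("wrist")
print(s["tcp_pos"],s["orientation"],s["force"],s["width"])
cv2.imwrite("pics/w1.png",im[:,:,::-1]); np.save("w1.npy",np.r_[s["tcp_pos"],s["orientation"]])
for k,m in masks(im).items():
    n,l,st,ce=cv2.connectedComponentsWithStats(m.astype(np.uint8))
    for i in range(1,n):
        if st[i,4]>150: print(k,st[i],ce[i].round(1),onz(*wray(ce[i],s),.07).round(4))
E
```

```text
t: 0.77
tcp_pos: [0.2832, -0.3352, 0.2185]
orientation: [-3.109, -0.449, 0.0]
force: [0.6, -0.6, 0.1]
width: 0.0442
finger_force: 0.0
t: 1.43
tcp_pos: [0.4104, -0.1442, 0.2185]
orientation: [-3.109, -0.449, 0.0]
force: [-0.1, -0.8, -0.3]
width: 0.0004
finger_force: 0.0
t: 2.1
tcp_pos: [0.5041, -0.0044, 0.2182]
orientation: [-3.109, -0.452, 0.002]
force: [-0.1, -0.5, -0.4]
width: 0.0007
finger_force: 0.0
[ 0.50409067 -0.00441393  0.21816909] [-3.10872937e+00 -4.52037287e-01  1.53019353e-03] [-0.08535171 -0.54746818 -0.35347599] 0.0007287187784257025
red [165 162  28  78 756] [180.8 196. ] [0.4913 0.1291 0.07  ]
red [145 165  17  78 839] [153.3 202.8] [0.4778 0.1554 0.07  ]
red [291 191  12  45 465] [296.6 212.8] [0.5054 0.0232 0.07  ]
red [191 298  48  23 477] [216.6 307.3] [0.3933 0.0744 0.07  ]
green [ 262   76   39  114 1113] [289.1 130.3] [0.572  0.0487 0.07  ]
green [557 293  58  46 660] [577.6 312.2] [ 0.4883 -0.3088  0.07  ]
yellow [231  44  37  37 445] [249.3  61.5] [0.621  0.0985 0.07  ]
```

View pics/w1.png

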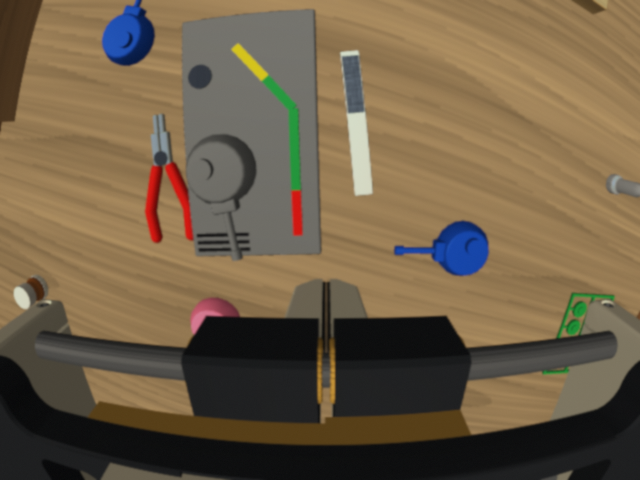

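The wrist view shows the strip with its red tip at (298,235), bend at (295,107) and yellow tip at (236,46). The fingertips are at about (325,283), and the turret is at (220,168).

```bash
cat > fit.py <<'E'
from h import *
a=np.radians(40);u=np.array([np.cos(a),np.sin(a)]);b=np.array([.11,0])
g=(35*np.array([.0575,0])+35*np.array([.0925,0])+36*(b+.018*u))/106
L=np.array([[.02,0],g,b+.056*u])
def fit(P):
    w=np.array([1,1,1.]);cl,cp=L.mean(0),P.mean(0)
    U,S,Vt=np.linalg.svd((L-cl).T@(P-cp));R=Vt.T@np.diag([1,np.sign(np.linalg.det(U@Vt))])@U.T
    t=cp-R@cl
    print("yaw",np.degrees(np.arctan2(R[1,0],R[0,0])).round(2),"res mm",((P-(L@R.T+t))*1e3).round(1).tolist())
    for n,q in(("red",[0,0]),("bend",b),("yel",b+.076*u)): print(n,(R@np.array(q)+t).round(4))
    return R,t
def cents(im,rayf,box):
    x0,y0,x1,y1=box;o=[]
    for k,m in masks(im).items():
        z=np.zeros_like(m);z[y0:y1,x0:x1]=m[y0:y1,x0:x1]
        n,l,st,ce=cv2.connectedComponentsWithStats(z.astype(np.uint8))
        l_=l==1+st[1:,4].argmax();ys,xs=np.nonzero(l_)
        o.append(np.mean([onz(*rayf((x,y)),.07)[:2] for x,y in zip(xs,ys)],0))
    return np.array(o)
E
python3 - <<'E'
from fit import *
v=np.load("w1.npy");s={"tcp_pos":v[:3],"orientation":v[3:]}
fit(cents(cv2.imread("pics/w1.png")[:,:,::-1],lambda p:wray(p,s),(225,30,320,245)))
fit(cents(cv2.imread("pics/top0.png")[:,:,::-1],lambda p:ray("top",p),(294,170,345,238)))
print("fingertip px->",onz(*wray((325,283),s),s["tcp_pos"][2]))
print(cv2.getVersionString() and Ro.from_rotvec(s["orientation"]).as_matrix().round(3))
E
```

```text
yaw 17.88 res mm [[-0.1, -0.0], [-0.2, -0.2], [0.2, 0.2]]
red [0.4863 0.0171]
bend [0.591  0.0509]
yel [0.6314 0.1153]
yaw 17.92 res mm [[-0.7, -0.4], [0.3, 0.0], [0.4, 0.3]]
red [0.4865 0.0168]
bend [0.5911 0.0507]
yel [0.6315 0.1151]
fingertip px-> [ 0.50935241 -0.00161857  0.21816909]
[[ 0.959  0.285 -0.001]
 [ 0.285 -0.959  0.   ]
 [-0.001 -0.    -1.   ]]
```

```bash
python3 -m crank '{"delta_rot":[[0,0,-0.015],[0,0,0],[0,0,0],[0,0,0],[0,0,0],[0,0,0],[0,0,0],[0,0,0]],"translation":[[0,0,0],[-0.12,-0.32,0.4],[-0.12,-0.32,0.6],[0,0,0.6],[0,0,0.6],[0,0,0.5],[0,0,0.3],[0,0,0]],"jaw":[1,1,1,1,1,1,1,1]}'
python3 - <<'E'
from fit import *
s=readout.sense();im=imaging.camera("wrist");R=Ro.from_rotvec(s["orientation"]).as_matrix()
print(s["tcp_pos"].round(4),s["force"],"red tip in tool",(R.T@(np.array([.4864,.017,.07])-s["tcp_pos"])).round(4))
cv2.imwrite("pics/w2.png",im[:,:,::-1])
E
```

```text
t: 2.82
tcp_pos: [0.4854, 0.0155, 0.0966]
orientation: [-3.103, -0.485, 0.006]
force: [-0.3, 0.6, -0.4]
width: 0.0004
finger_force: 0.0
[0.4854 0.0155 0.0966] [-0.33903788  0.64624589 -0.35127443] red tip in tool [ 0.0015 -0.0011  0.0266]
```

View pics/w2.png

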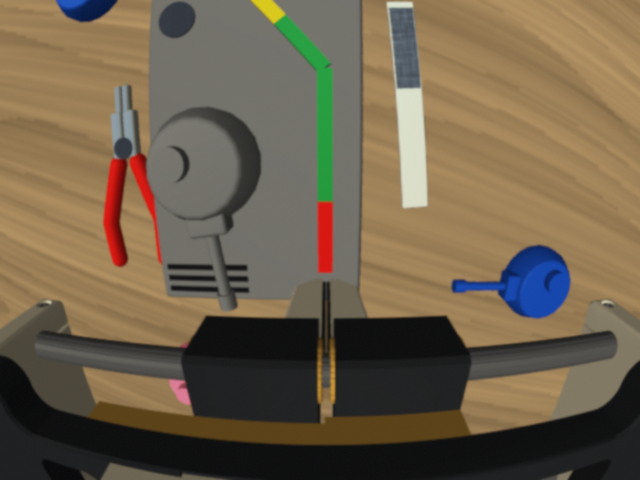

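The strip now lines up with the finger seam (column 325), and the red tip is just ahead at (325,272). I descend gently to about 3 mm below the rest height.

```bash
python3 -m crank '{"delta_rot":[[0,0,0],[0,0,0],[0,0,0],[0,0,0],[0,0,0],[0,0,0],[0,0,0],[0,0,0]],"translation":[[0.04,-0.03,0.3],[0,0,0.25],[0,0,0.05],[0,0,0.04],[0,0,0.04],[0,0,0.04],[0,0,0.02],[0,0,0]],"jaw":[1,1,1,1,1,1,1,1]}'
```

```text
t: 3.53
tcp_pos: [0.4885, 0.0178, 0.0693]
orientation: [3.104, 0.486, 0.001]
force: [0.4, -0.1, 1.5]
width: 0.0006
finger_force: 1.3
```

```bash
python3 -m crank '{"delta_rot":[[0,0,0],[0,0,0],[0,0,0],[0,0,0],[0,0,0],[0,0,0],[0,0,0],[0,0,0]],"translation":[[-0.07,0,0],[0,0,0.02],[0,0,0.02],[0,0,0.02],[0,0,0],[0,0,0],[0,0,0],[0,0,0]],"jaw":[1,1,1,1,1,1,1,1]}'
python3 - <<'E'
from fit import *
s=readout.sense();R=Ro.from_rotvec(s["orientation"]).as_matrix();print(R.round(4),s["force"])
for p in([.4864,.017],[.591,.0508],[.6315,.1152]):print((R.T@(np.array([*p,.067])-s["tcp_pos"])).round(4))
E
```

```text
t: 4.2
tcp_pos: [0.4859, 0.017, 0.0668]
orientation: [3.104, 0.486, 0.001]
force: [2.7, -1.1, 2.9]
width: 0.0007
finger_force: 1.6
[[ 9.522e-01  3.054e-01  6.000e-04]
 [ 3.054e-01 -9.522e-01 -1.000e-04]
 [ 5.000e-04  2.000e-04 -1.000e+00]] [ 2.74294313 -1.10274372  2.85267303]
[ 0.0005  0.0002 -0.0002]
[ 1.104e-01 -1.000e-04 -2.000e-04]
[ 0.1687 -0.049  -0.0002]
```

```bash
python3 -m crank '{"delta_rot":[[0,0,0],[0,0,0],[0,0,0],[0,0,0],[0,0,0],[0,0,0],[0,0,0],[0,0,0]],"translation":[[0.1,0,0],[0.1,0,0],[0.1,0,0],[0.1,0,0],[0.1,0,0],[0.1,0,0],[0.1,0,0],[0.1,0,0]],"jaw":[1,1,1,1,1,1,1,1]}'
python3 -m crank '{"delta_rot":[[0,0,0],[0,0,0],[0,0,0],[0,0,0],[0,0,0],[0,0,0],[0,0,0],[0,0,0]],"translation":[[0.1,0,0],[0.1,0,0],[0.1,0,0],[0.1,0,0],[0.1,0,0],[0.1,0,0],[0.1,0,0],[0.1,0,0]],"jaw":[1,1,1,1,1,1,1,1]}'
python3 - <<'E'
from fit import *
s=readout.sense();R=Ro.from_rotvec(s["orientation"]).as_matrix();print(s["force"])
for p in([.591,.0508],[.6315,.1152]):print((R.T@(np.array([*p,.067])-s["tcp_pos"])).round(4))
E
```

```text
t: 4.87
tcp_pos: [0.5164, 0.0269, 0.0666]
orientation: [-3.104, -0.486, 0.0]
force: [-2.1, -0.6, 4.4]
width: 0.0005
finger_force: 1.7
t: 5.53
tcp_pos: [0.5469, 0.0367, 0.0666]
orientation: [-3.104, -0.485, -0.0]
force: [-1.9, -1.6, 3.0]
width: 0.0008
finger_force: 1.6
[-1.89799998 -1.58300295  2.9871996 ]
[ 0.0463  0.     -0.0004]
[ 0.1045 -0.0489 -0.0003]
```

```bash
python3 -m crank '{"delta_rot":[[0,0,0],[0,0,0],[0,0,0],[0,0,0],[0,0,0],[0,0,0],[0,0,0],[0,0,0]],"translation":[[0.1,0,0],[0.1,0,0],[0.1,0,0],[0.1,0,0],[0.1,0,0],[0.1,0,0],[0.1,0,0],[0.1,0,0]],"jaw":[1,1,1,1,1,1,1,1]}'
python3 -m crank '{"delta_rot":[[0,0,0],[0,0,0],[0,0,0],[0,0,0],[0,0,0],[0,0,0],[0,0,0],[0,0,0]],"translation":[[0.1,0,0],[0.1,0,0],[0.1,0,0],[0.06,0,0],[0.077,-0.064,0],[0.077,-0.064,0],[0.077,-0.064,0],[0.077,-0.064,0]],"jaw":[1,1,1,1,1,1,1,1]}'
python3 - <<'E'
from fit import *
s=readout.sense();R=Ro.from_rotvec(s["orientation"]).as_matrix();print(s["force"])
for p in([.591,.0508],[.6315,.1152]):print((R.T@(np.array([*p,.067])-s["tcp_pos"])).round(4))
E
```

```text
t: 6.2
tcp_pos: [0.5774, 0.0465, 0.0666]
orientation: [-3.104, -0.486, -0.0]
force: [-2.7, -2.0, 4.1]
width: 0.0004
finger_force: 1.6
t: 6.87
tcp_pos: [0.5996, 0.0646, 0.0667]
orientation: [3.104, 0.486, 0.0]
force: [-2.1, -1.4, 3.0]
width: 0.0009
finger_force: 1.6
[-2.07892519 -1.44280488  3.01875047]
[-0.0124  0.0105 -0.0003]
[ 0.0458 -0.0385 -0.0003]
```

```bash
python3 -m crank '{"delta_rot":[[0,0,0],[0,0,0],[0,0,0],[0,0,0],[0,0,0],[0,0,0],[0,0,0],[0,0,0]],"translation":[[0.076,-0.064,0],[0.076,-0.064,0],[0.076,-0.064,0],[0.076,-0.064,0],[0.076,-0.064,0],[0.076,-0.064,0],[0.076,-0.064,0],[0.076,-0.064,0]],"jaw":[1,1,1,1,1,1,1,1]}'
python3 -m crank '{"delta_rot":[[0,0,0],[0,0,0],[0,0,0],[0,0,0],[0,0,0],[0,0,0],[0,0,0],[0,0,0]],"translation":[[0.076,-0.064,0],[0.076,-0.064,-0.01],[0.076,-0.064,-0.01],[0.076,-0.064,-0.01],[0.076,-0.064,0],[0.076,-0.064,0],[0.076,-0.064,0],[0,0,0]],"jaw":[1,1,1,1,1,1,1,1]}'
python3 - <<'E'
from fit import *
s=readout.sense();R=Ro.from_rotvec(s["orientation"]).as_matrix();print(s["force"])
for p in([.591,.0508],[.6315,.1152]):print((R.T@(np.array([*p,.067])-s["tcp_pos"])).round(4))
E
```

```text
t: 7.53
tcp_pos: [0.6164, 0.0915, 0.0666]
orientation: [3.104, 0.486, -0.0]
force: [-1.2, -2.4, 3.4]
width: 0.0005
finger_force: 1.6
t: 8.2
tcp_pos: [0.6315, 0.1155, 0.0678]
orientation: [-3.103, -0.486, -0.001]
force: [0.5, 2.0, 2.0]
width: 0.0003
finger_force: 1.5
[0.47974511 2.02117764 2.00484272]
[-0.0583  0.0493  0.0008]
[-0.0001  0.0003  0.0008]
```

At the yellow tip and still in light contact. Now I run off the end and lift clear.

```bash
python3 -m crank '{"delta_rot":[[0,0,0],[0,0,0],[0,0,0],[0,0,0],[0,0,0],[0,0,0],[0,0,0],[0,0,0]],"translation":[[0.076,-0.064,0],[0.076,-0.064,0],[0.076,-0.064,0],[0.076,-0.064,-0.02],[0,0,-0.1],[0,0,-0.3],[0,0,-0.6],[0,0,-0.6]],"jaw":[1,1,1,1,1,1,1,1]}'
python3 -m crank '{"delta_rot":[[0,0,0],[0,0,0],[0,0,0],[0,0,0],[0,0,0],[0,0,0],[0,0,0],[0,0,0]],"translation":[[-0.6,0,-0.6],[-0.6,0,-0.6],[-0.6,0,0],[0,0,0],[0,0,0],[0,0,0],[0,0,0],[0,0,0]],"jaw":[1,1,1,1,1,1,1,1]}'
python3 - <<'E'
from h import *
im=imaging.camera("wrist");cv2.imwrite("pics/w3.png",im[:,:,::-1]);print(readout.sense()["force"])
E
```

```text
t: 8.87
tcp_pos: [0.6391, 0.1282, 0.1337]
orientation: [-3.104, -0.485, 0.002]
force: [0.2, -0.1, 0.1]
width: 0.0008
finger_force: 0.0
t: 9.53
tcp_pos: [0.5714, 0.1064, 0.1802]
orientation: [-3.104, -0.486, 0.001]
force: [-0.9, 0.2, 0.0]
width: 0.0002
finger_force: 0.0
[ 0.43310092 -0.24007718  0.72126332]
```

View pics/w3.png

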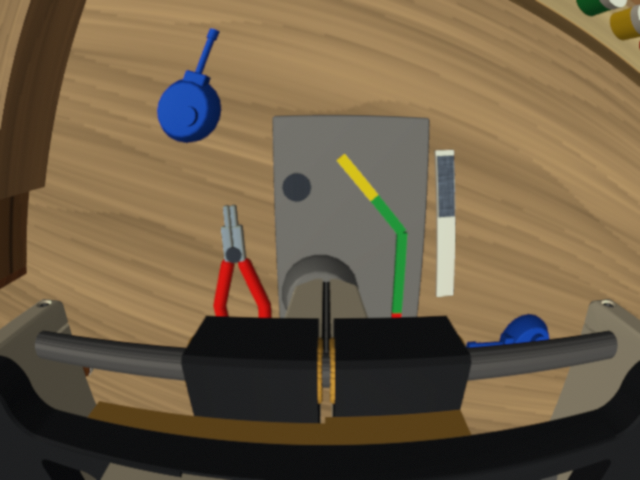

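The strip is intact from the yellow tip (342,157) past the bend (403,233). The turret and tools are where they were, and the fingers are clear at z 0.18.

```bash
python3 -c "
from station import arm
print(arm.hand_in())"
```

```text
the job is handed in; nothing more can be done
None
```

I traced the strip from the red tip round the bend and off the yellow tip in light contact, with about 4 N of downward force and the hull sinking about 3 mm; the fingers are clear and the job is handed in.

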